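Step the trainer console up one range and trigger it

ROBOT

A 6-joint arm with a two-finger parallel gripper is mounted at the origin on the work surface. World frame = base frame: x ahead of the robot, y to its left, z up, the work surface at z = 0. Lengths are in mm, angles in degrees, forces in N, time in s.
With the tool pointing down it reaches from about 300 to 850 mm from the base axis. Payload 4.2 kg.
Tool frame: the origin (TCP) lies on the centre line of the jaws, within the pads' length; the fingertips stand 14 mm ahead of it and the grasp point (between the pads) lies 5 mm behind it; z points along the fingers, y is the direction in which the jaws open and shut (so a half turn about z gives the same grasp; the last joint's range is limited). The gripper opens to 91 mm and grips with 3 to 60 N. Pads are 32 mm wide; open, the fingers measure 118 mm over their backs; the gripper's body (76 mm by 178 mm) begins 60 mm behind the grasp point.
Start: joints at [-66.463, 18.312, 89.639, -0, 72.044, -1.146], TCP at [240.123, -522.477, 227.976] pointing down, gripper open.
Joint ranges: [-177.97, 177.97], [-48.28, 115.42], [12.27, 149.76], [-77.06, 257.06], [2.81, 150.46], [-146.56, 146.56]. Speed limits (degrees/s): [147.25, 147.25, 180, 180, 180, 180].

INTERFACE

Orientations are given as [roll, pitch, yaw] about the fixed x, y, z axes, in that order (R = Rz(yaw) Ry(pitch) Rx(roll)).
In Python, from workcell import env gives the robot as it stands.
- The arm moves only by the tool play_rows, never from a script. Its argument "increments" is a list of rows, each a list of 5 numbers: the shift along the world's x, y, z in mm, then the turn about the world's z in degrees, then the closure, from 0 (fully open) to 1 (shut). In form: [[x, y, z, yaw, fingers], ...]. A call has 1 to 20 rows; each row shifts and turns the commanded pose from where the row before left it; what a row does not reach is not made up. A row lasts 1/8 s, in which the tool goes at most 62.5 mm and 10.7 degrees, less where a joint would pass 70% of its speed; a pose out of reach is approached as far as the arm can. A call is refused whole if a number of a shift passes 62.5 or a number of a turn 10.7, either way. A call with a gripper value outside its range is refused whole. The fingers move at their own pace and stop on an object; "newtons" is the grip in N (left out, the last holds). Time passes only in rows, so rows that do not move let the fingers close. It gives the time, the measured TCP pose, the force and the opening at its end, in the units of the state.
- env.state(): the state, without advancing time (a new reading comes with each control period).
- env.grab_frame(name): name is "scene" or "top"; returns the picture (480x640x3 uint8, red, green, blue); there is no depth.
- env.calibration(name): a dict with "fx", "fy", "cx", "cy" (pixels), "R" (3x3) and "t" (3): a world point X has camera coordinates R X + t. Camera axes: x right, y down, z forward; pixel columns grow to the right and rows downward; lengths in mm; the calibration is good to about 2 mm. A picture is of the moment at which its call begins. calibration takes no time and is no camera call.
- env.job_done(): hands the job in, once; it reports no verdict.
The state is a dict: "time_s": time; "qpos": joint angles; "qvel": joint speeds; "effort": joint torques, N m; "ee_pos": TCP position; "ee_rot": TCP orientation; "force": force on the tool from outside, world axes, zero at the start; "torque": the same for the moment, N m; "gripper_width": finger opening in mm.
Only numpy, scipy, OpenCV 4.12 (cv2) and the standard library are available. Lean on these libraries where they do the work, as an engineer would, in place of code of your own. Each camera call takes 0.05 s, during which the arm holds its last target.

TASK

On the trainer console, put a fingertip to the knurled rim of the large range selector and turn it clockwise, as seen from above, by exactly one click, so that its white pointer rests at the next mark; roll it round by the rim and do not grip it between the fingers. Then press the round push key on the other side of the panel fully down and let it come up again, so that the generator restarts on the new range. Leave the small knob between them and the things lying around the console as they are.

Things in the scene. Friction and masses are not known exactly. Their poses are not given: they have to be found in the camera images.
- console: Circuit trainer console, a flat grey case 240 mm deep (x), 340 mm wide (y), 70 mm high with flat aluminium top panel; fixed. Origin under its centre on the bench; x to its rear (away from the robot, where breadboard, binding posts and toggles are), y to its left seen from the robot, z up. Selector, small knob and key stand in a row 75 mm from the front edge; the panel in front of them is bare.
- selector_axis (a point): Axis of the large range selector, half-way up its rim. A round black knob, 44 mm in diameter, top face 23 mm above the panel, with an upright cylindrical knurled rim, nothing projecting, and a white pointer line on top and rim. It stands at x = -45, y = +85 mm on the console, the only knob of that size; this point is 82 mm above the bench. Its bearing does not give sideways.
- selector_pointer (a point): The outer end of the selector's pointer line, on the top edge of the knob, 22 mm from its axis. It shows where the pointer points.
- selector (a joint): Angle of the selector, rad, growing clockwise seen from above; at 0 the pointer would point to the console's rear (+x). Four click positions, each with a printed mark: -0.785, -0.262, 0.262, 0.785; end stops just beyond. Starts in one of the middle two. It springs into the nearest position; the humps half-way between take up to about 0.05 N m (2.3 N along the rim).
- key_top (a point): Centre of the top of the push key when up: a round grey cap 26 mm in diameter in a 42 mm dark round housing, at x = -45 mm, y = -85 mm on the console, its top 22 mm above the panel and 10 mm above the housing. The point moves with the cap.
- key (a joint): How far the key is pressed, m: 0 up, 0.006 fully down. A spring of about 4 N at full travel brings it up again.
- fine_mark (a point): Rim mark of the small smooth black knob, 16 mm in diameter and 15 mm high, that stands half-way between selector and key (x = -45 mm, y = 0 on the console). It turns easily and is to be left alone.
- board_stand: Slotted black nylon stand with three upright green circuit boards, 110 mm by 84 mm, 110 mm high, loose on the bench to the left of the console. Origin under its centre.
- heat_sink: Finned dull aluminium heat sink, 60 by 52 by 32 mm, loose on the bench to the right of the console. Origin under its centre.
- fuse_holder: Squat orange plastic fuse holder, 36 by 26 by 24 mm, loose on the bench in front of the console. Origin under its centre.
- lifter: Chrome tweezer-shaped component lifter lying on the bench in front of the console, 132 mm long, 17 mm wide, 9 mm high. Origin under its middle, x along it to its tips.

How it is judged:
By the outcome, as a careful person would: the job done as asked, in the order asked, and still so for the second after the job is handed in, with the robot touching nothing.
It also fails if it takes over 51 s, if anything falls off the work surface, if the arm or the gripper's body presses on something with over 40 N, if the wrist force passes 120 N, or if a joint passes its speed limit or range.

## Working session

There is one attempt and no reset: what is moved stays moved. The work goes in short steps, Python scripts to look and compute and a tool call to move; the robot and the scene stay as the last step left them, time stands still between calls to the robot, and variables do not carry over. Pictures are saved under pics/ and viewed, and the job is handed in when it is done.

Besides the shell and the picture viewer there is one more tool, called after "Request:" as a command line: name --pt "numbers of a row" for each row, then --argument value for the rest. play_rows: Moves the arm, as the interface text tells. Its arguments: {"type":"object","properties":{"increments":{"type":"array"},"newtons":{"type":"number"}},"required":["increments"]}

```bash
mkdir -p pics
python3 - <<'E'
from workcell import env
import cv2
for n in("scene","top"):
    cv2.imwrite(f"pics/{n}0.png",env.grab_frame(n)[:,:,::-1]); c=env.calibration(n); print(n,c)
print(env.state())
E
```

```text
scene {'fx': 483.2214080986559, 'fy': 483.2214080986559, 'cx': 319.8443376107623, 'cy': 230.63815686389879, 'R': array([[ 0.89217589,  0.45160247, -0.00879778],
       [ 0.36472315, -0.73175572, -0.57576956],
       [-0.26645678,  0.51047896, -0.81756468]]), 't': array([-506.84884091, -145.20957603, 1042.55492285])}
top {'fx': 495.73257054903866, 'fy': 495.73257054903866, 'cx': 316.56600560582905, 'cy': 244.613640680436, 'R': array([[ 5.87499432e-04, -9.99961616e-01, -8.74194368e-03],
       [-9.91553986e-01,  5.51256539e-04, -1.29693444e-01],
       [ 1.29693285e-01,  8.74430392e-03, -9.91515602e-01]]), 't': array([  29.24256874,  561.81833695, 1057.70399133])}
{'time_s': 0.1, 'qpos': array([-6.64611967e+01,  1.83492228e+01,  8.96988507e+01,  1.18409312e-03,
        7.20442628e+01, -1.14484006e+00]), 'qvel': array([ 0.00678198, -0.02128481, -0.10295163, -0.06228337, -0.10921593,
       -0.04325737]), 'effort': array([ 3.84229054e-05, -4.13332844e+01, -2.32510239e+01,  7.28883175e-02,
        4.21913748e-02, -5.70222005e-05]), 'ee_pos': array([ 239.97098523, -522.06376072,  227.19569046]), 'ee_rot': array([-1.79907705e+02, -2.97047706e-03,  2.46832750e+01]), 'force': array([-0.20401695, -0.09828891, -0.7599065 ]), 'torque': array([-0.04210952, -0.01603822, -0.03401689]), 'gripper_width': 91.36501131324665}
```

View pics/scene0.png

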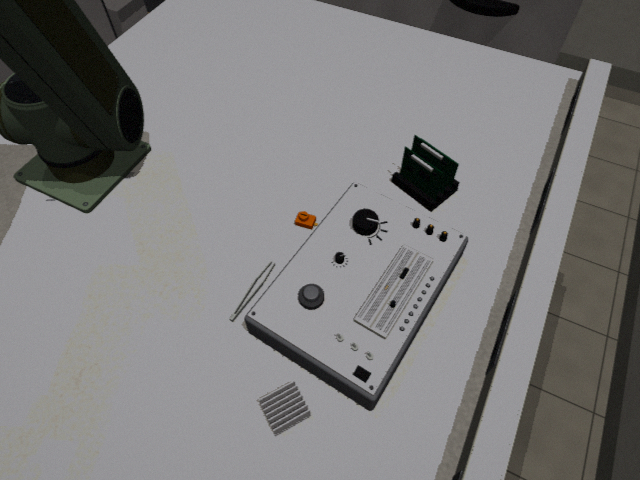

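View pics/top0.png

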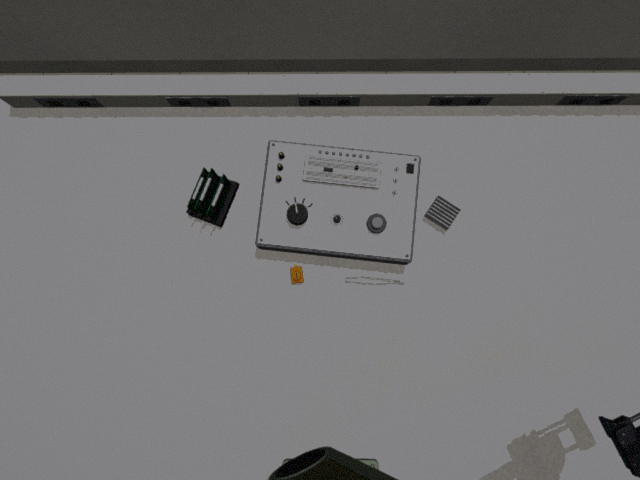

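The top view shows the selector near (297,214), the small knob at (337,219) and the key at (376,223). The bench in front of the panel is free apart from the fuse holder at (297,275) and the lifter at (375,281). I'll measure these next.

```bash
cat > h.py <<'E'
import numpy as np,cv2
from workcell import env
def ray(n,uv,z):
    c=env.calibration(n);R=np.array(c["R"]);t=np.array(c["t"])
    d=R.T@np.array([(uv[0]-c["cx"])/c["fx"],(uv[1]-c["cy"])/c["fy"],1.]);o=-R.T@t
    return o+d*(z-o[2])/d[2]
def proj(n,X):
    c=env.calibration(n);p=np.array(c["R"])@np.array(X,float)+c["t"]
    return np.array([c["fx"]*p[0]/p[2]+c["cx"],c["fy"]*p[1]/p[2]+c["cy"]])
def crop(n,im,box,k,out):
    x0,y0,x1,y1=box
    cv2.imwrite(out,cv2.resize(im[y0:y1,x0:x1,::-1],None,fx=k,fy=k,interpolation=cv2.INTER_CUBIC))
def dark(im,box,thr):
    x0,y0,x1,y1=box
    g=cv2.cvtColor(im,cv2.COLOR_RGB2GRAY)
    m=(g[y0:y1,x0:x1]<thr).astype(np.uint8)
    cs,_=cv2.findContours(m,cv2.RETR_EXTERNAL,cv2.CHAIN_APPROX_NONE)
    c=max(cs,key=cv2.contourArea); h=cv2.convexHull(c)
    (u,v),r=cv2.minEnclosingCircle(h); M=cv2.moments(h)
    return np.array([M['m10']/M['m00']+x0,M['m01']/M['m00']+y0]),r,cv2.contourArea(h)
E
python3 - <<'E'
from h import *
t=cv2.imread("pics/top0.png")[:,:,::-1];s=cv2.imread("pics/scene0.png")[:,:,::-1]
for n,im,bs in(("top",t,[(280,196,314,232),(330,212,345,227),(362,208,392,240)]),("scene",s,[(345,200,390,245),(330,248,348,266),(292,277,332,315)])):
    for b,z in zip(bs,(82,78,80)):
        for thr in (60,90):
            c,r,a=dark(im,b,thr); print(n,c.round(1),round(r,1),a,ray(n,c,z).round(1))
# panel outline in top
g=cv2.cvtColor(t,cv2.COLOR_RGB2GRAY);print(g[200,290:305],g[150,300])
crop("t",t,(270,185,400,250),6,"pics/tc.png");crop("s",s,(280,190,410,320),4.6,"pics/sc.png")
E
```

```text
top [297.  214.2] 10.8 329.5 [621.4  70.6  82. ]
top [297.5 212.9] 14.3 399.5 [624.2  69.6  82. ]
top [336.5 218.8] 3.7 28.5 [612.  -13.7  78. ]
top [336.6 218.8] 4.1 39.5 [612.1 -13.8  78. ]
top [375.4 224.6] 9.2 210.0 [599.1 -96.4  80. ]
top [376.  223.4] 10.1 293.5 [601.6 -97.6  80. ]
scene [364.9 221.8] 13.5 539.0 [622.5  68.4  82. ]
scene [366.6 221.9] 17.3 630.0 [625.3  69.6  82. ]
scene [339.3 257.6] 5.6 78.5 [613.3 -15.8  78. ]
scene [339.  257.5] 5.9 87.5 [612.7 -15.7  78. ]
scene [311.  296.6] 12.8 482.0 [ 604.9 -102.3   80. ]
scene [310.7 296.4] 13.3 517.5 [ 604.4 -102.2   80. ]
[132 133 132 129  94  56 125 133 131 132 129 133 113  62 101] 131
```

```bash
sleep 1
```

```text
(no output)
```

View pics/tc.png

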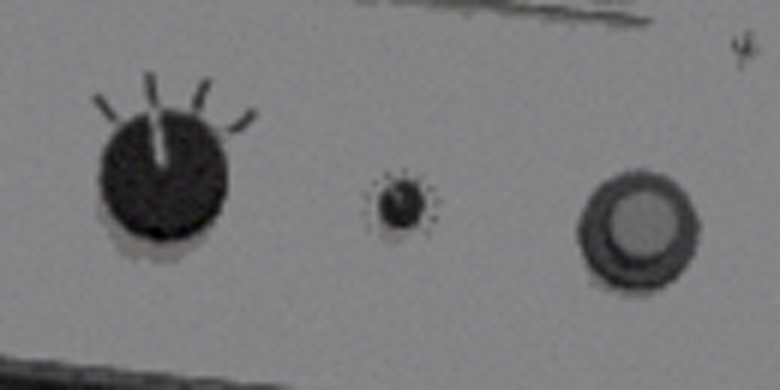

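View pics/sc.png

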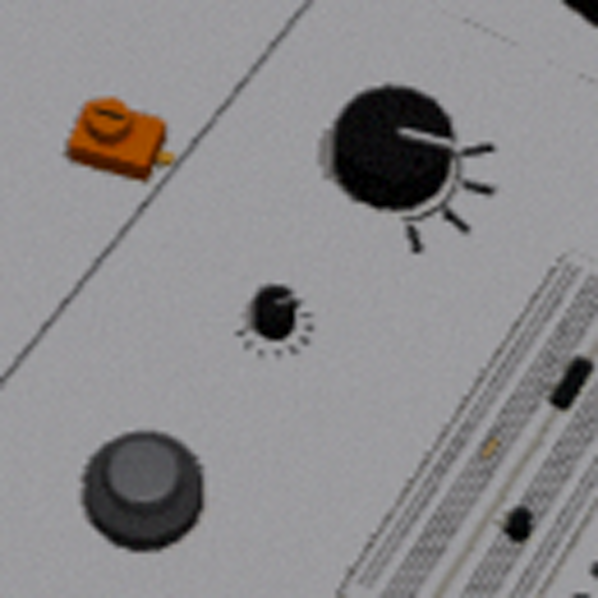

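The pointer is at the second mark from the left. That is about -17° from console rear, so -0.262, and it needs to go to +0.262. The selector axis is near (622, 69.5), the key near (603, -99) and the console yaw is about -6.8°. I'll move above and in front of the selector with the fingers shut, turned so the flat back of one finger faces the rim.

Request:
play_rows --pt "20.4 37 0 3.66 1" --pt "20.4 37 0 3.66 1" --pt "20.4 37 0 3.66 1" --pt "20.4 37 0 3.66 1" --pt "20.4 37 0 3.66 1" --pt "20.4 37 0 3.66 1" --pt "20.4 37 0 3.66 1" --pt "20.4 37 0 3.66 1" --pt "20.4 37 0 3.66 1" --pt "20.4 37 0 3.66 1" --pt "20.4 37 0 3.66 1" --pt "20.4 37 0 3.66 1" --pt "20.4 37 0 3.66 1" --pt "20.4 37 0 3.66 1" --pt "20.4 37 0 3.66 1" --pt "20.4 37 0 3.66 1" --pt "0 0 0 0 1" --pt "0 0 0 0 1" --newtons 40

```text
time_s: 2.35
ee_pos: [565.9, 69.2, 227.4]
ee_rot: [-179.9, 0.0, 83.2]
force: [1.0, -0.1, 1.1]
gripper_width: 0.6
```

Request:
play_rows --pt "0 0 -20 0 1" --pt "0 0 -20 0 1" --pt "0 0 -20 0 1" --pt "0 0 -20 0 1" --pt "0 0 -20 0 1" --pt "0 0 -20 0 1" --pt "0 0 -10 0 1" --pt "0 0 -6 0 1" --pt "0 0 0 0 1" --pt "0 0 0 0 1"

```text
time_s: 3.6
ee_pos: [567.0, 69.5, 92.6]
ee_rot: [179.9, -0.0, 83.2]
force: [-0.7, 0.8, -0.4]
gripper_width: 0.4
```

Run:
```python
from h import *
s=env.grab_frame("scene");t=env.grab_frame("top")
crop("t",t,(250,165,380,260),6,"pics/t1.png");crop("s",s,(290,130,420,260),4.6,"pics/s1.png")
st=env.state();print(st["ee_pos"],st["force"],st["torque"])
```

```text
[566.91336418  69.58550048  92.5924135 ] [-0.37070371 -0.20954978  0.12302911] [ 0.01980397 -0.08835885  0.04567749]
```

View pics/s1.png

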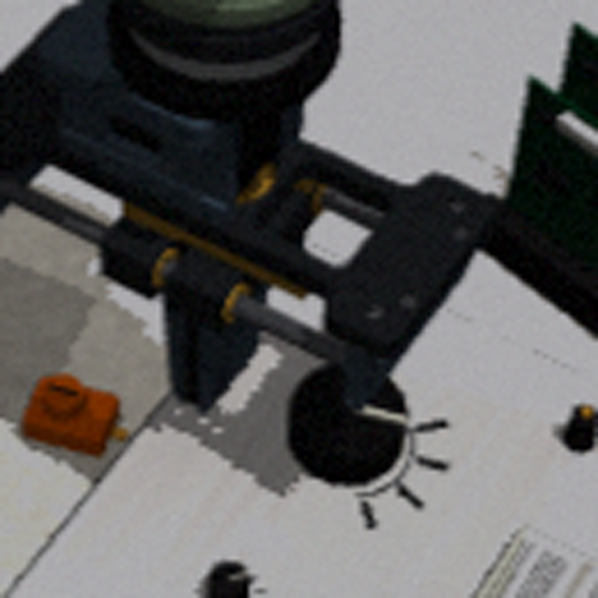

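View pics/t1.png

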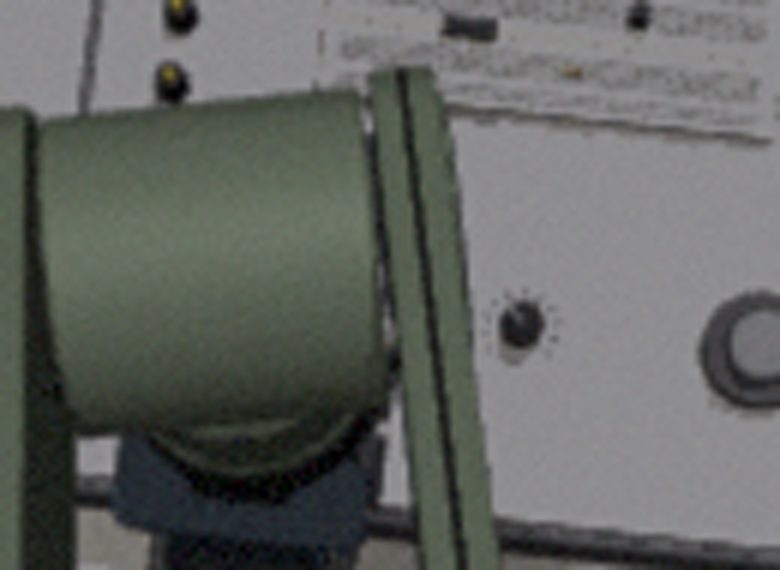

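The scene view at t=3.6 s shows the closed fingertip standing on the panel in front of the knob. The pointer, at crop (385,412), is still at the second mark. I'll close in gently until there is contact.

Request:
play_rows --pt "5 -0.6 -1.5 0 1" --pt "5 -0.6 -1 0 1" --pt "4 -0.5 0 0 1" --pt "2 -0.2 0 0 1" --pt "0 0 0 0 1" --pt "0 0 0 0 1"

```text
time_s: 4.45
ee_pos: [582.4, 67.6, 89.4]
ee_rot: [-180.0, 0.0, 83.2]
force: [-0.4, 0.6, 0.2]
gripper_width: 0.1
```

Request:
play_rows --pt "1 -0.1 0 0 1" --pt "0.5 -0.1 0 0 1" --pt "0 0 0 0 1"

```text
time_s: 4.82
ee_pos: [584.1, 67.4, 89.5]
ee_rot: [180.0, 0.0, 83.2]
force: [-0.7, 0.5, -0.4]
gripper_width: 0.4
```

Request:
play_rows --pt "1 -0.1 0 0 1" --pt "1 -0.1 0 0 1" --pt "0 0 0 0 1"

```text
time_s: 5.2
ee_pos: [586.1, 67.2, 89.5]
ee_rot: [180.0, -0.0, 83.2]
force: [-0.7, 0.5, 0.8]
gripper_width: 0.4
```

Request:
play_rows --pt "1 -0.1 0 0 1" --pt "0 0 0 0 1"

```text
time_s: 5.45
ee_pos: [587.1, 67.1, 89.5]
ee_rot: [180.0, -0.0, 83.2]
force: [0.1, 0.3, -0.3]
gripper_width: 0.3
```

Request:
play_rows --pt "1 -0.1 0 0 1" --pt "0 0 0 0 1"

```text
time_s: 5.7
ee_pos: [588.1, 67.0, 89.5]
ee_rot: [180.0, -0.0, 83.2]
force: [0.6, -0.1, -0.7]
gripper_width: 0.2
```

Request:
play_rows --pt "1 -0.1 0 0 1" --pt "0 0 0 0 1"

```text
time_s: 5.95
ee_pos: [589.1, 66.9, 89.5]
ee_rot: [180.0, -0.0, 83.2]
force: [-0.1, -0.0, 1.0]
gripper_width: 0.6
```

Request:
play_rows --pt "1 -0.1 0 0 1" --pt "0 0 0 0 1"

```text
time_s: 6.2
ee_pos: [590.0, 66.8, 89.4]
ee_rot: [-180.0, 0.0, 83.2]
force: [0.2, 0.0, -0.6]
gripper_width: 0.3
```

Request:
play_rows --pt "1 -0.1 0 0 1" --pt "0 0 0 0 1"

```text
time_s: 6.45
ee_pos: [590.3, 66.8, 89.4]
ee_rot: [-179.9, 0.0, 83.2]
force: [-2.5, 0.5, 1.7]
gripper_width: 0.2
```

Request:
play_rows --pt "1 -0.1 0 0 1" --pt "0 0 0 0 1"

```text
time_s: 6.7
ee_pos: [590.4, 66.8, 89.4]
ee_rot: [-179.8, 0.0, 83.2]
force: [-4.9, 0.5, 3.3]
gripper_width: 0.6
```

Contact came at TCP x≈590.3, and the arm gives about 3 N per mm. I'll press a little more, then roll part of the way and check.

Request:
play_rows --pt "1 -0.1 0 0 1" --pt "1 -0.1 0 0 1" --pt "0 0 0 0 1"

```text
time_s: 7.08
ee_pos: [590.6, 66.7, 89.3]
ee_rot: [-179.6, 0.0, 83.2]
force: [-10.2, 1.5, 6.4]
gripper_width: 0.3
```

Request:
play_rows --pt "0.1 1 0 0 1" --pt "0.1 1 0 0 1" --pt "0.1 1 0 0 1" --pt "0.1 1 0 0 1" --pt "0 0 0 0 1"

```text
time_s: 7.7
ee_pos: [590.9, 70.0, 89.3]
ee_rot: [-179.6, 0.1, 83.3]
force: [-9.7, -0.9, 7.4]
gripper_width: 0.3
```

Run:
```python
from h import *
s=env.grab_frame("scene")
crop("s",s,(290,130,420,260),4.6,"pics/s2.png")
st=env.state();print(st["ee_pos"],st["force"],st["torque"])
```

```text
[590.94361058  69.94460521  89.34139405] [-10.53602973  -1.01476818   6.83940207] [-0.14545009  1.55427105 -0.04750813]
```

View pics/s2.png

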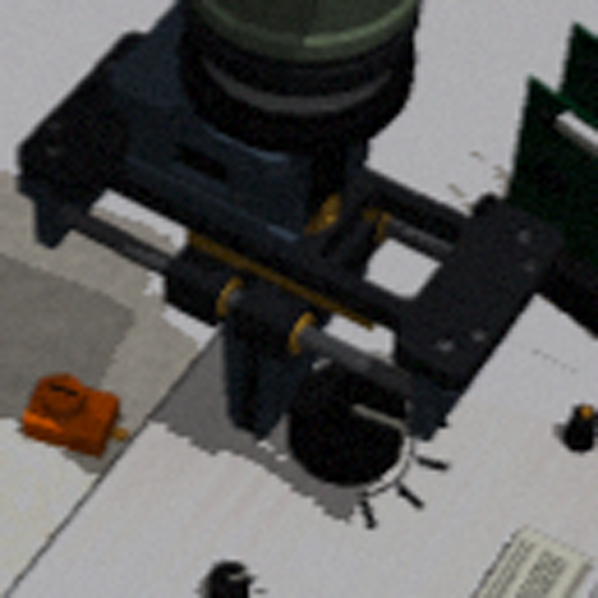

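The pointer has moved clockwise a little, with about 2.4 N along the rim, so it is rolling without slip so far. I'll continue.

Request:
play_rows --pt "0.1 1 0 0 1" --pt "0.1 1 0 0 1" --pt "0.1 1 0 0 1" --pt "0.1 1 0 0 1" --pt "0 0 0 0 1"

```text
time_s: 8.38
ee_pos: [591.6, 75.3, 89.4]
ee_rot: [-179.6, -0.0, 83.2]
force: [-8.6, 3.9, 5.1]
gripper_width: 0.6
```

Run:
```python
from h import *
s=env.grab_frame("scene")
crop("s",s,(290,130,420,260),4.6,"pics/s3.png")
st=env.state();print(st["ee_pos"],st["force"],st["torque"])
```

```text
[591.58918028  75.26442943  89.38222545] [-8.81932894  3.62134625  6.31045862] [ 5.15958989e-01  1.41321208e+00 -1.06119742e-03]
```

View pics/s3.png

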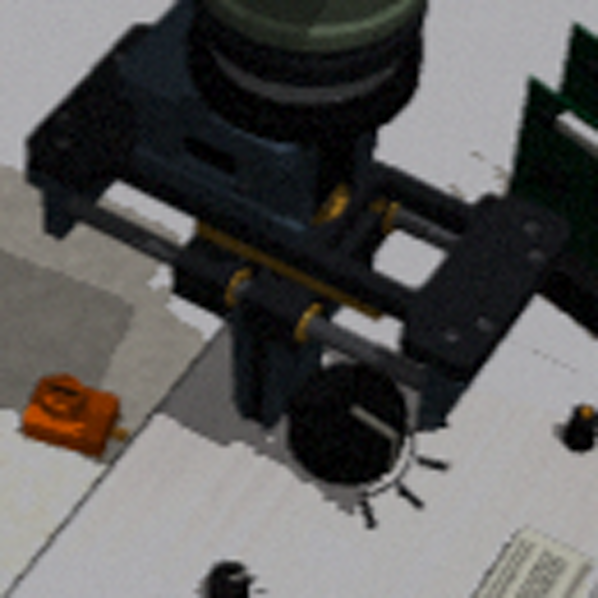

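It is over the hump: the tangential force has reversed and the pointer is at crop (390,435). I'll roll 3 mm more to the mark, back off, and raise the arm.

Request:
play_rows --pt "0.1 1 0 0 1" --pt "0.1 1 0 0 1" --pt "0.1 0.8 0 0 1" --pt "0 0 0 0 1" --pt "-2 0.2 0 0 1" --pt "-3 0.3 0 0 1" --pt "-6 0.7 0 0 1" --pt "-10 1.2 0 0 1" --pt "0 0 15 0 1" --pt "0 0 30 0 1" --pt "0 0 40 0 1" --pt "0 0 0 0 1" --pt "0 0 0 0 1"

```text
time_s: 10.05
ee_pos: [574.0, 79.6, 174.7]
ee_rot: [180.0, -0.0, 83.2]
force: [-0.5, 0.1, -1.2]
gripper_width: 0.3
```

Run:
```python
from h import *
s=env.grab_frame("scene")
crop("s",s,(290,130,420,260),4.6,"pics/s4.png")
st=env.state();print(st["ee_pos"],st["force"],st["torque"])
```

```text
[573.57548253  79.53483244 173.97215878] [-0.66779499 -0.16016126 -0.56400436] [ 0.02382    -0.07633797 -0.0199963 ]
```

View pics/s4.png

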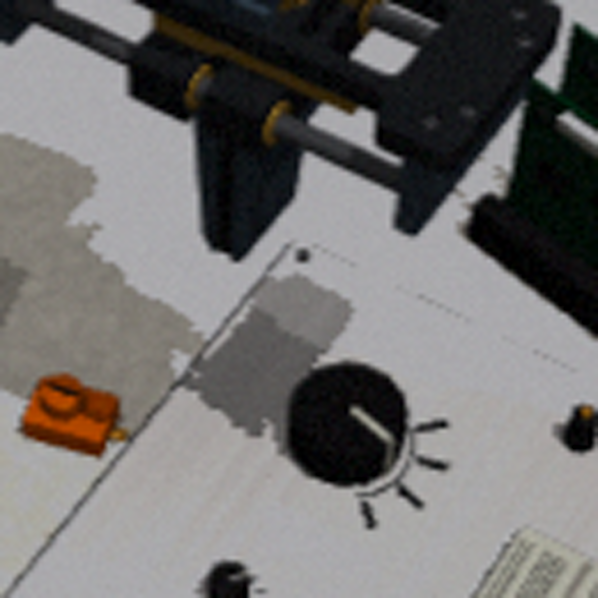

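The arm is clear and the selector has turned. I'll compare the pointer angle with the predicted click positions.

Run:
```python
from h import *
yaw=np.radians(-6.7);A=np.array([622,69.5])
for a in (-.785,-.262,0,.262,.785):
    w=yaw-a; p=[*(A+22*np.array([np.cos(w),np.sin(w)])),93]
    q=[*(A+33*np.array([np.cos(w),np.sin(w)])),70]
    f=lambda X:((proj("scene",X)-[290,130])*4.6).round(0)
    print(a,f(p),f(q))
print(((proj("scene",[*A,93])-[290,130])*4.6))
s=cv2.cvtColor(env.grab_frame("scene"),cv2.COLOR_RGB2GRAY)
crop0=s[205:240,350:385]
b=(crop0>75)&(crop0<300)
ctr=proj("scene",[*A,93])
ys,xs=np.nonzero(b);xs=xs+350;ys=ys+205
k=np.hypot(xs-ctr[0],ys-ctr[1])<10.5
P=np.array([ray("scene",(x,y),93)[:2] for x,y in zip(xs[k],ys[k])]);print(P.round(0).tolist())
d=P-A;vx=d.mean(0);print("angle",np.degrees(yaw-np.arctan2(vx[1],vx[0])))
vx,vy,_,_=cv2.fitLine(P.astype(np.float32),cv2.DIST_L2,0,.01,.01).ravel();print("line",np.degrees(yaw-np.arctan2(vy,vx)))
```

```text
-0.785 [403. 393.] [425. 424.]
-0.262 [403. 417.] [426. 460.]
0 [397. 428.] [417. 477.]
0.262 [388. 438.] [404. 491.]
0.785 [361. 449.] [364. 508.]
[346.3457409  402.45093388]
[[612.0, 90.0], [607.0, 85.0], [608.0, 86.0], [610.0, 87.0], [612.0, 88.0], [613.0, 88.0], [615.0, 89.0], [616.0, 90.0], [618.0, 91.0], [619.0, 91.0], [606.0, 82.0], [622.0, 90.0], [623.0, 91.0], [626.0, 90.0], [625.0, 70.0], [624.0, 67.0], [626.0, 68.0], [627.0, 69.0], [627.0, 66.0], [628.0, 67.0], [630.0, 67.0], [629.0, 65.0], [631.0, 65.0], [632.0, 66.0], [633.0, 64.0], [635.0, 65.0], [636.0, 66.0], [636.0, 63.0], [637.0, 64.0], [639.0, 65.0], [638.0, 62.0], [639.0, 63.0]]
angle -75.14368307664584
line 43.483677700171874
```

The pointer tip is at (392,440). The prediction is (388,438) for +0.262 and (397,428) for the hump, so it is seated on the new mark. The line fit in that script picked up panel pixels, so I'm discarding it. Next I'll go to the key at about (602, -99.3).

Request:
play_rows --pt "3.5 -22.4 0 0 1" --pt "3.5 -22.4 0 0 1" --pt "3.5 -22.4 0 0 1" --pt "3.5 -22.4 0 0 1" --pt "3.5 -22.4 0 0 1" --pt "3.5 -22.4 0 0 1" --pt "3.5 -22.4 0 0 1" --pt "3.5 -22.4 0 0 1" --pt "0 0 0 0 1" --pt "0 0 -20 0 1" --pt "0 0 -20 0 1" --pt "0 0 -12 0 1" --pt "0 0 -8 0 1" --pt "0 0 0 0 1" --pt "0 0 0 0 1"

```text
time_s: 12.02
ee_pos: [602.6, -99.6, 115.1]
ee_rot: [179.9, 0.0, 83.2]
force: [-0.6, 0.1, -0.5]
gripper_width: 0.7
```

Run:
```python
from h import *
s=env.grab_frame("scene")
crop("s",s,(240,190,400,340),3.9,"pics/s5.png")
st=env.state();print(st["ee_pos"],st["force"])
```

```text
[602.58654895 -99.61309735 115.19893391] [ 0.86791989 -0.06653692 -0.13317724]
```

View pics/s5.png

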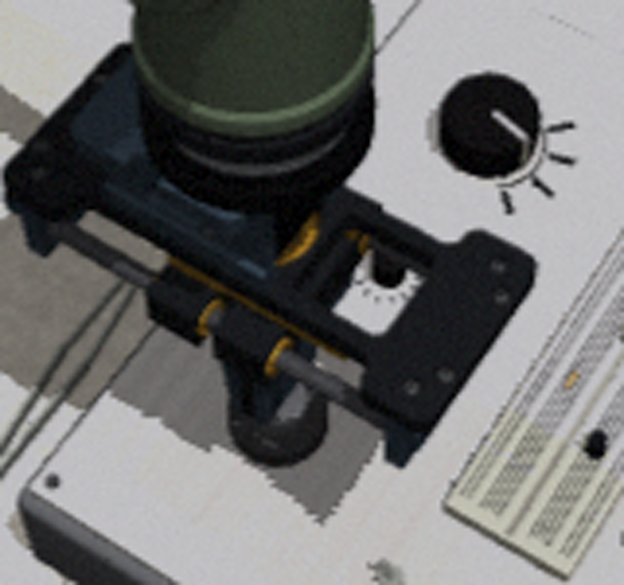

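The fingertip stands above the key cap, and the selector pointer still shows the third mark. I'll press in stages.

Request:
play_rows --pt "0 0 -4 0 1" --pt "0 0 -4 0 1" --pt "0 0 -3 0 1" --pt "0 0 0 0 1"

```text
time_s: 12.58
ee_pos: [602.2, -99.6, 103.5]
ee_rot: [180.0, 0.0, 83.2]
force: [-0.3, 0.2, 1.8]
gripper_width: 0.3
```

Request:
play_rows --pt "0 0 -1.5 0 1" --pt "0 0 -1.5 0 1" --pt "0 0 0 0 1"

```text
time_s: 12.95
ee_pos: [602.2, -99.6, 100.6]
ee_rot: [180.0, 0.0, 83.2]
force: [-0.8, 0.0, 3.6]
gripper_width: 0.6
```

Request:
play_rows --pt "0 0 -1 0 1" --pt "0 0 -1 0 1" --pt "0 0 0 0 1"

```text
time_s: 13.32
ee_pos: [602.2, -99.6, 100.2]
ee_rot: [179.9, 0.0, 83.2]
force: [-2.1, -0.1, 11.8]
gripper_width: 0.6
```

The key bottoms at 6 mm of travel: z has stopped at 100.2 and the force has jumped to 12 N. I'll hold briefly, then release and lift clear.

Request:
play_rows --pt "0 0 -0.5 0 1" --pt "0 0 0 0 1" --pt "0 0 0 0 1" --pt "0 0 3 0 1" --pt "0 0 4 0 1" --pt "0 0 6 0 1" --pt "0 0 15 0 1" --pt "0 0 30 0 1" --pt "0 0 40 0 1" --pt "0 0 40 0 1" --pt "-30 0 0 0 1" --pt "-40 0 0 0 1" --pt "-40 0 0 0 1" --pt "-40 0 0 0 1" --pt "-40 0 0 0 1" --pt "0 0 0 0 1" --pt "0 0 0 0 1"

```text
time_s: 15.45
ee_pos: [412.9, -99.7, 236.8]
ee_rot: [179.9, 0.0, 83.2]
force: [-0.2, -0.4, 0.0]
gripper_width: 0.4
```

Run:
```python
from h import *
s=env.grab_frame("scene");t=env.grab_frame("top")
crop("s",s,(280,190,410,320),4.6,"pics/s6.png");crop("t",t,(180,140,470,300),2.7,"pics/t6.png")
st=env.state();print(st["time_s"],st["ee_pos"],st["force"])
```

```text
15.55 [413.20953266 -99.71432146 236.27465752] [ 0.38211126 -0.42552224 -0.9948642 ]
```

View pics/s6.png

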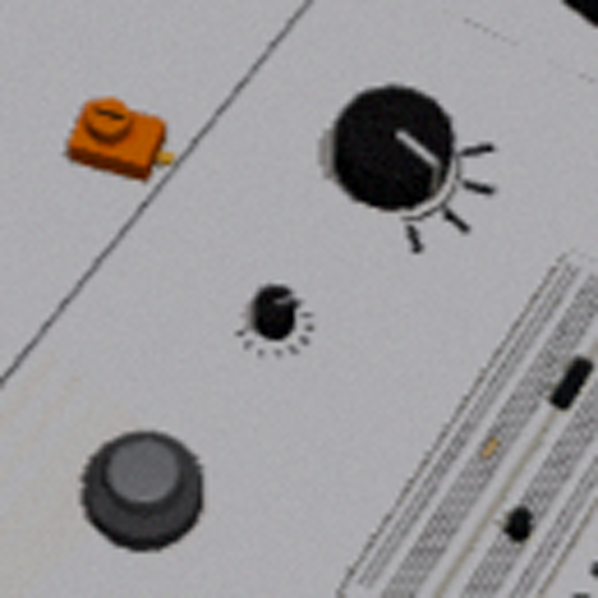

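View pics/t6.png

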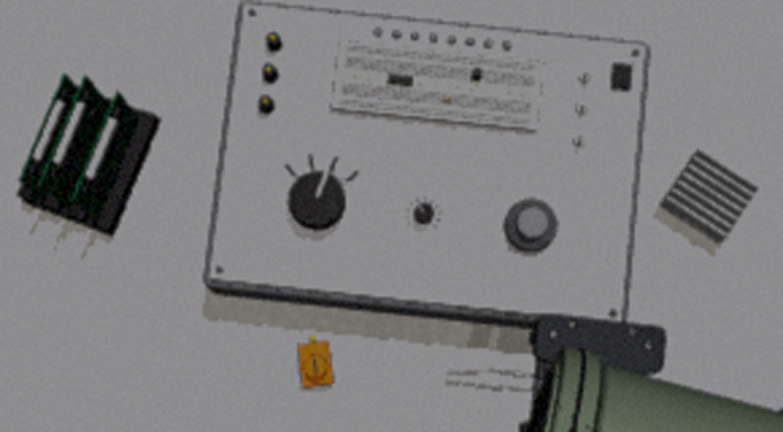

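The pointer, at top crop (325,175), lines up with the third mark. The key cap is up, and the small knob and loose things are unchanged. I'll hand the job in.

```bash
python3 -c "
from workcell import env
print(env.job_done())"
```

```text
the job is handed in; nothing more can be done
None
```

The selector is one click clockwise, from the second mark to the third (-0.262 to +0.262 rad). I then pressed the key fully down and let it up, and handed the job in at about 15.6 s.

- **Selector:** I rolled it with the back of one closed finger against the front of the rim, pressing with about 10 N and never gripping it. In the final pictures the pointer lines up with the third mark. Its tip was within about 1 pixel of where the click position should put it.
- **Key:** It stopped at 6 mm of travel, where the force rose to about 12 N. After release the cap looks the same as before.
- **Surroundings:** The small knob, fuse holder, board stand and heat sink look unmoved. The arm hides part of the lifter in the last picture, but the visible part is unchanged and the arm never came near the bench. The robot was touching nothing at hand-in.

**Checks that disagreed:**
- My automatic line fit of the pointer angle gave 43° because it picked up panel pixels. I discarded it and judged by the predicted tip position instead.
- Contact with the rim came about 3.5 mm later than the finger dimensions suggested, with some upward force. The finger probably narrows towards its tip.

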